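# Get the long ruler out of a drawer that only opens half-way

## Robot

A 6-joint arm with a two-finger parallel gripper is mounted at the origin on the work surface; the furniture and walls round the work are solid. World frame = base frame: x ahead of the robot, y to its left, z up, the work surface at z = 0. Lengths are in mm, angles in rad, forces in N, time in s.
With the tool pointing down it reaches from about 275 to 825 mm from the base axis. Payload 5.2 kg.
Tool frame: the origin (TCP) lies midway between the tips of the shut fingers; the grasp point (between the pads) lies 19 mm behind it (env.grasp_offset is the z of the grasp point in the tool frame, in mm); z points along the fingers, y is the line along which they close (so a half turn about z gives the same grasp; the last joint's range is limited). The gripper opens to 93 mm and grips with 3 to 60 N. Pads are 15 mm wide; open, the fingers measure 128 mm over their backs; the gripper's body (75 mm by 188 mm) begins 65 mm behind the grasp point.
Start: joints at [1.062, 0.259, 1.535, -0, 1.348, -0.203], TCP at [165.559, 524.495, 218.653] pointing down, gripper open.
Joint ranges: [-3.14, 3.14], [-0.91, 2.08], [0.19, 2.58], [-1.22, 4.36], [0.22, 2.71], [-3.12, 3.12]. Speed limits (rad/s): [2.57, 2.57, 3.14, 3.14, 3.14, 3.14].

## Interface

Orientations are given as a 3x3 rotation matrix whose columns are the frame's x, y, z axes.
In Python, from plant import read_state, optics, ticket, spotter, env gives the robot as it stands. The module is installed in compiled form; this text tells all that it offers.
- The arm moves only by the tool servo_tool, never from a script. Its argument "deltas" is a list of rows, each a list of 2 entries, a list of its own where there are three numbers: the shift along the world's x, y, z in cm, then the turn, a rotation vector about the world's x, y, z in degrees. A call has 1 to 20 rows; each row shifts and turns the commanded pose from where the row before left it; what a row does not reach is not made up. A row lasts 1/12 s, in which the tool goes at most 41.7 mm and 7.16 degrees, less where a joint would pass 70% of its speed; a pose out of reach is approached as far as the arm can. A call is refused whole if a number of a shift passes 4.17 or a number of a turn 7.16, either way. A call with a gripper value outside its range is refused whole. "claw" is the opening, from 0 (shut) to 1 (fully open), set as the call begins (left out, the last holds). The fingers move at their own pace and stop on an object; "grip_force" is the grip in N (left out, the last holds). Time passes only in rows, so rows that do not move let the fingers close. It gives the time, the measured TCP pose, the force, the opening and the grip force at its end, in the units of the state.
- read_state(): the state, without advancing time (a new reading comes with each control period).
- optics.grab_frame(name): name is "side" or "top" or "wrist"; returns the picture (480x640x3 uint8, red, green, blue); there is no depth.
- optics.calibration(name): a dict with "fovy" (degrees; the focal length in pixels is half the picture's height over the tangent of half this angle, whatever the lens; pixels are square), "cx", "cy" (the principal point, pixels), "R" (3x3) and "t" (3): a world point X has camera coordinates R X + t; the wrist camera has in their place "mount" (4x4, takes a point from camera to tool coordinates, whose origin is the TCP and whose axes are the flange's). Camera axes: x right, y down, z forward; pixel columns grow to the right and rows downward; lengths in mm; the calibration is good to about 2 mm. A picture is of the moment at which its call begins: read the wrist's pose just before it. calibration takes no time and is no camera call.
- ticket.close_job(): hands the job in; it is judged then, once.
Trained networks look in the newest picture that a camera, given by its name, has taken for a name from the list of things; names that differ only in an ending like _2 or _b are one class to them, and where a whole thing is asked for, a point or a joint stands for the part that bears it (a point fixed in the world has none). Each returns a list of dicts, best first, with "score" (0 to 1); they miss things now and then, are a little off and sometimes report something else, mostly with a low value. They report only what shows in the picture. A call takes as long as a camera call.
- spotter.find_in(camera, target): "uv" ([column, row] in pixels, amid what is visible of it).
The state is a dict: "time": time; "q": joint angles; "qvel": joint speeds; "effort": joint torques, N m; "tcp_pos": TCP position; "tcp_rot": TCP orientation; "ft_force": force on the tool from outside, world axes, zero at the start; "torque": the same for the moment, N m; "grip_width": finger opening in mm; "grasp_force": force on a finger pad.
Only numpy, scipy, OpenCV 4.12 (cv2) and the standard library are available. Lean on these libraries where they do the work, as an engineer would, in place of code of your own. Each camera call takes 0.05 s, during which the arm holds its last target. There are 200 camera calls.

## Task

Pull the upper drawer of the small desk cabinet out as far as it goes; it stops half-way, so the long wooden ruler inside still reaches back under the cabinet top. Take hold of the ruler, tip its front end up over the drawer front, draw it out slantwise from under the top, and finish still holding it in the gripper, steady and about level, wholly in front of the cabinet, a few centimetres higher than the cabinet's top and touching nothing else. Leave the marker in the drawer and do not knock the things standing round about; the drawer may stay open.

Things in the scene. Friction and masses are not known exactly. Their poses are not given: they have to be found in the camera images.
- cabinet: grey two-drawer desk cabinet with white fronts, standing fixed on the table: 340 deep (its x) x 265 wide (its y) x 150 high. Origin: centre of its underside; its -x axis points out of the front, the way the drawer opens. Front face at x = -170; the top is a sheet 8 thick, 142 to 150 high, whose front edge is flush with the face. The lower drawer is locked and does not move
- drawer (a joint): travel of the upper drawer out of the cabinet (m): 0 shut, 0.180 at its stop; it stays where it is left and takes about 3 N to slide. Its white front is 12 thick, flush with the cabinet face when shut, 79.5 to 140.5 above the table. At the stop, 168 of the drawer's inside is open to above; the rest lies under the cabinet top
- drawer_handle (a point): middle of the upper drawer's steel bar pull (moves with the drawer): a round bar about 10 thick and about 96 long across the front (along the cabinet's y), 35 out from the front, 126 above the table (24 below the cabinet top), to be gripped from above; axes as the cabinet's
- drawer_floor (a point): point on the upper drawer's floor, 92 above the table, at the middle of the drawer's inside (moves with the drawer; axes as the cabinet's). The inside is 316 long (x) and 232 wide (y); its side and rear walls are 4 thick and rise to 131 above the table
- ruler: pale wooden ruler 300 long (its x) x 28 wide (its y) x 8 thick (its z), about 50 g, with dark tick marks; lies flat on the upper drawer's floor, lengthwise, about 50 to one side of the middle or the other, the marker opposite. Origin: centre of its underside; +x points to its rear end, into the cabinet
- ruler_front (a point): middle of the ruler's front end (150 from its centre towards the drawer front, 4 above its underside)
- ruler_rear (a point): middle of the ruler's rear end (150 from its centre, towards the back of the drawer, 4 above its underside)
- marker: marker pen 135 long x 17, lying lengthwise in the upper drawer beside the ruler, 100 from it; to be left there. Origin: centre of its underside
- stamp: wooden-handled rubber stamp 25 x 52 x 64 high standing on the rear half of the cabinet's top; bystander
- ink_pad: flat dark ink pad 60 x 94 x 16 on the rear half of the cabinet's top; bystander
- mug: beige mug 87 across, 97 high, standing on the table at the back right; bystander
- masking_tape: roll of masking tape 100 across, 25 high, lying on the table at the back; bystander
- stapler: stapler 36 x 136 x 46 high on the table at the right, near the robot; bystander

How it is judged:
By the outcome, as a careful person would: the job done as asked, in the order asked, and still so for the second after the job is handed in, while the arm keeps its last pose, push and grip.
It also fails if it takes over 51 s, if anything falls off the work surface, if the arm or the gripper's body presses on something with over 40 N, if the wrist force passes 120 N, or if a joint passes its speed limit or range.

## Working session

There is one attempt and no reset: what is moved stays moved. The work goes in short steps, Python scripts to look and compute and a tool call to move; the robot and the scene stay as the last step left them, time stands still between calls to the robot, and variables do not carry over. Pictures are saved under pics/ and viewed, at most 10 in all, crops included, and the job is handed in when it is done.

Besides the shell and the picture viewer there is one more tool, called after "Request:" as name([rows], argument=value, ...), one row to a line, values as JSON. servo_tool: Moves the arm, as the interface text tells. Its arguments: {"type":"object","properties":{"deltas":{"type":"array","items":{"type":"array"}},"claw":{"type":"number"},"grip_force":{"type":"number"}},"required":["deltas"]}

```bash
mkdir -p pics
python3 - <<'E'
from plant import read_state, optics, ticket, spotter, env
import cv2,numpy as np
s=read_state();print(s['time'],s['tcp_pos'],np.round(s['tcp_rot'],3).tolist(),env.grasp_offset)
for c in ['top','side']:
    im=optics.grab_frame(c);cv2.imwrite(f'pics/{c}0.png',im[:,:,::-1])
    k=optics.calibration(c);print(c,k)
    for n in ['cabinet','drawer_handle','stamp','ink_pad','mug','masking_tape','stapler']:
        r=spotter.find_in(c,n);print(c,n,[(x['score'],x['uv']) for x in r[:2]])
E
```

```text
0.0 [165.29266796 523.98982318 217.82845338] [[-0.954, 0.301, -0.001], [0.301, 0.954, -0.002], [0.0, -0.002, -1.0]] -18.8
top {'fovy': 56.230541339828086, 'cx': 322.98481662988206, 'cy': 246.28124451030016, 'R': array([[-0.00565291, -0.99989897, -0.01304233],
       [-0.99863303,  0.00632253, -0.05188546],
       [ 0.05196267,  0.0127312 , -0.99856787]]), 't': array([ 146.39259841,  478.56136142, 1167.18756831])}
top cabinet [(0.74, [251.8, 262.6])]
top drawer_handle [(0.72, [317.5, 260.4])]
top stamp [(0.73, [218.7, 289.2])]
top ink_pad [(0.89, [214.1, 227.5])]
top mug [(0.74, [461.1, 204.7])]
top masking_tape [(0.71, [405.4, 189.1])]
top stapler [(0.73, [436.0, 290.7])]
side {'fovy': 45.56098792809334, 'cx': 326.33129257682776, 'cy': 239.59016895317046, 'R': array([[ 0.99449936, -0.10473463,  0.00129663],
       [-0.07014635, -0.6751602 , -0.7343284 ],
       [ 0.07778505,  0.73019817, -0.67879314]]), 't': array([-483.7239129 ,  201.1629736 , 1206.62551052])}
side cabinet [(0.64, [297.8, 204.3]), (0.23, [264.3, 156.2])]
side drawer_handle []
side stamp [(0.54, [268.7, 158.0]), (0.18, [299.4, 204.7])]
side ink_pad [(0.88, [321.8, 151.6])]
side mug [(0.76, [386.2, 373.9])]
side masking_tape [(0.58, [381.4, 330.1]), (0.26, [300.4, 229.2])]
side stapler [(0.85, [271.0, 375.3])]
```

View pics/top0.png

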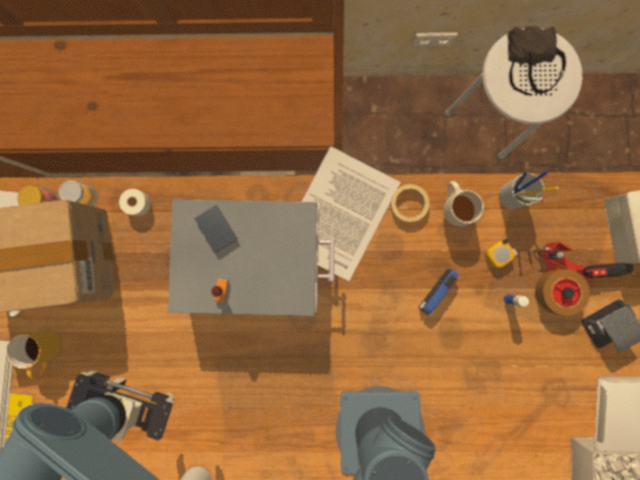

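View pics/side0.png

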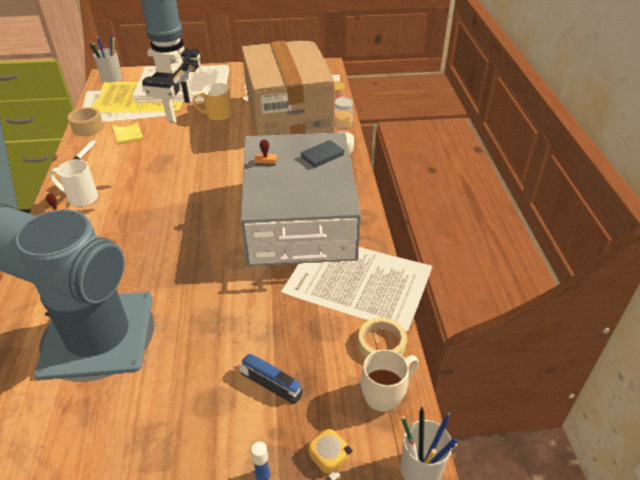

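The top view shows the cabinet (corners about (173,200), (317,202), (316,315), (170,312)) with its front facing right (world -y). The handle is at about (326,259). The side view shows both drawers shut and the stapler and mug standing in front of the cabinet.

```bash
cat > h.py <<'E'
import numpy as np,cv2
from plant import read_state, optics, ticket, spotter, env
def cal(c):
    k=optics.calibration(c)
    if c=='wrist':
        s=read_state();M=np.array(k['mount']);R=np.array(s['tcp_rot'])
        Rc=R@M[:3,:3];tc=R@M[:3,3]+s['tcp_pos'];return k,Rc.T,-Rc.T@tc
    return k,np.array(k['R']),np.array(k['t'])
def plane(c,uv,z,K=None):
    k,R,t=K or cal(c);f=240/np.tan(np.radians(k['fovy']/2))
    d=R.T@np.array([(uv[0]-k['cx'])/f,(uv[1]-k['cy'])/f,1]);o=-R.T@t
    return o+d*(z-o[2])/d[2]
def proj(c,X,K=None):
    k,R,t=K or cal(c);f=240/np.tan(np.radians(k['fovy']/2))
    p=(R@np.atleast_2d(X).T).T+t;return p[:,:2]/p[:,2:]*f+[k['cx'],k['cy']]
E
python3 - <<'E'
from h import *
im=cv2.imread('pics/top0.png')
cv2.imwrite('pics/c1.png',cv2.resize(im[180:330,150:350],None,fx=4,fy=4,interpolation=cv2.INTER_CUBIC))
for uv in [(173,200),(317,202),(316,315),(170,312)]:print(plane('top',uv,150).round(1))
print(plane('top',(317.5,260.4),126))
for n,uv,z in [('stamp',(218.7,289),180),('stapler',(436,290.7),40),('mug',(461,205),90),('tape',(405,189),20)]:print(n,plane('top',uv,z).round())
E
```

```text
[583.3 493.1 150. ]
[576.  155.2 150. ]
[313.8 158.8 150. ]
[322.1 497.  150. ]
[440.09460615 155.29604465 126.        ]
stamp [376. 377. 180.]
stapler [ 363. -144.   40.]
mug [ 575. -197.   90.]
tape [628. -73.  20.]
```

View pics/c1.png

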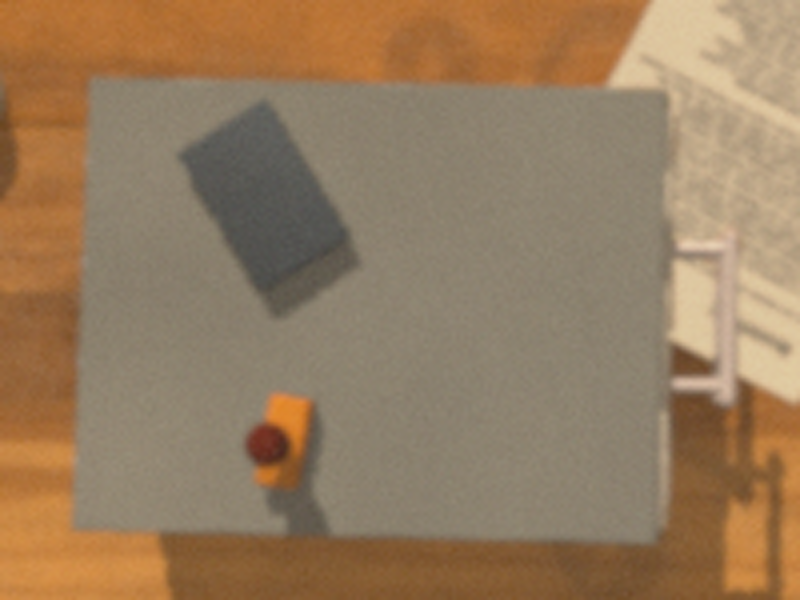

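The crop shows the top's corners at (173,199.5), (316.3,202.5), (314.3,315) and (168.3,312). The bar's middle is at (331.6,260). The ink pad and stamp stand on the rear half of the top.

Run:
```python
from h import *
uv=[(173,199.5),(316.3,202.5),(314.4,314.8),(168.4,312)]
P=np.array([plane('top',u,150)[:2] for u in uv]);print(P.round(1))
# local: rear=+x; front faces -y world. local y: x cab = +ywrld => y cab = -x world
L=np.array([(170,-132.5),(-170,-132.5),(-170,132.5),(170,132.5)])
U,S,Vt=np.linalg.svd((P-P.mean(0)).T@L);R=U@Vt;c=P.mean(0)
print(c,R,np.degrees(np.arctan2(R[1,0],R[0,0])),(L@R.T+c-P).round(1))
for d in(0,):print('handle',R@[-205,0]+c)
print(plane('top',(331.5,260),126))
for e in ((-205,-48),(-205,48)):
  X=np.r_[R@e+c,126];print(X,proj('top',X),proj('side',X))
```

```text
[[584.5 493.1]
 [574.8 156.8]
 [314.2 162.5]
 [322.2 500.7]]
[448.92092264 328.29203334] [[ 0.02578064 -0.99966762]
 [ 0.99966762  0.02578064]] 88.52271447344087 [[ 1.3  1.7]
 [ 2.2 -1.9]
 [-2.2 -0.7]
 [-1.3  0.9]]
handle [443.63589149 123.36017041]
[440.84670767 122.06494778 126.        ]
[491.61993745 122.1226997  126.        ] [[331.33402743 238.65001849]] [[322.9279292  235.79094433]]
[395.65184554 124.59764112 126.        ] [[330.55683671 279.09931904]] [[278.90849245 238.10069048]]
```

Request:
servo_tool([
  [[1.54,-2.23,0.2],[0,0,0.89]],
  [[1.54,-2.23,0.2],[0,0,0.89]],
  [[1.54,-2.23,0.2],[0,0,0.89]],
  [[1.54,-2.23,0.2],[0,0,0.89]],
  [[1.54,-2.23,0.2],[0,0,0.89]],
  [[1.54,-2.23,0.2],[0,0,0.89]],
  [[1.54,-2.23,0.2],[0,0,0.89]],
  [[1.54,-2.23,0.2],[0,0,0.89]],
  [[1.54,-2.23,0.2],[0,0,0.89]],
  [[1.54,-2.23,0.2],[0,0,0.89]],
  [[1.54,-2.23,0],[0,0,0.89]],
  [[1.54,-2.23,0],[0,0,0.89]],
  [[1.54,-2.23,0],[0,0,0.89]],
  [[1.54,-2.23,0],[0,0,0.89]],
  [[1.54,-2.23,0],[0,0,0.89]],
  [[1.54,-2.23,0],[0,0,0.89]],
  [[1.54,-2.23,0],[0,0,0.89]],
  [[1.54,-2.23,0],[0,0,0.89]],
  [[0,0,0],[0,0,0]],
  [[0,0,0],[0,0,0]],
], claw=0.24)

```text
time: 2.47
tcp_pos: [443.2, 122.2, 238.5]
tcp_rot: [[-1.0, 0.029, -0.0], [0.029, 1.0, 0.0], [0.0, 0.0, -1.0]]
ft_force: [-0.7, 0.8, -0.2]
grip_width: 22.0
grasp_force: 0.0
```

Run:
```python
from h import *
s=read_state();print(s['time'],s['tcp_pos'],np.round(s['tcp_rot'],3).tolist(),s['grip_width'])
K=cal('wrist');im=optics.grab_frame('wrist')[:,:,::-1].copy()
print(spotter.find_in('wrist','drawer_handle')[:2])
R=np.array([[0.0258,-0.99967],[0.99967,0.0258]]);c=np.array([448.9,328.3])
for e in ((-205,-48,126),(-205,48,126),(-170,-132,150),(-170,132,150),(-205,0,126)):
  X=np.r_[R@e[:2]+c,e[2]];p=proj('wrist',X,K)[0];print(e,p);cv2.circle(im,tuple(int(v) for v in p),3,(0,0,255),1)
cv2.imwrite('pics/w1.png',im)
```

```text
2.4667 [443.23524965 122.15393751 238.51700246] [[-1.0, 0.029, -0.0], [0.029, 1.0, 0.0], [0.0, 0.0, -1.0]] 22.047565403997133
[{'uv': [366.3, 203.5], 'score': 0.56}]
(-205, -48, 126) [328.22473501 296.09848602]
(-205, 48, 126) [328.08373575 180.35522146]
(-170, -132, 150) [370.08187216 399.43141621]
(-170, 132, 150) [384.06953563  49.98538021]
(-205, 0, 126) [328.15771369 241.08212651]
```

View pics/w1.png

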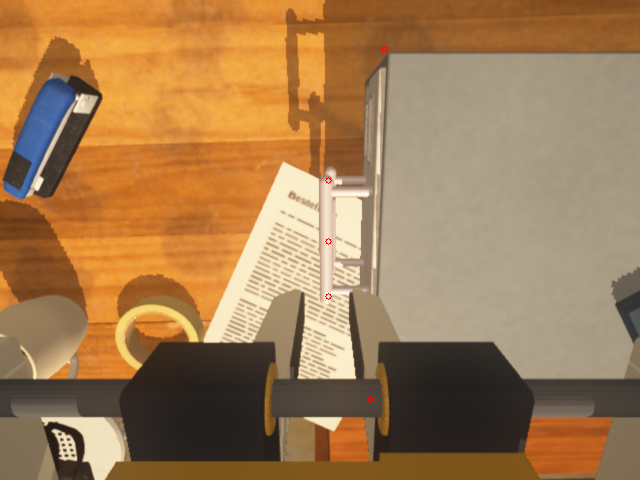

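The wrist view shows the upper bar at column about 328, rows 170–300, midway between the fingers and where I computed it. I'll descend, close and pull.

Request:
servo_tool([
  [[0,0,-1.5],[0,0,0]],
  [[0,0,-1.5],[0,0,0]],
  [[0,0,-1.5],[0,0,0]],
  [[0,0,-1.5],[0,0,0]],
  [[0,0,-1.5],[0,0,0]],
  [[0,0,-1.4],[0,0,0]],
  [[0,0,-1.4],[0,0,0]],
  [[0,0,-1.4],[0,0,0]],
  [[0,0,-1.4],[0,0,0]],
  [[0,0,0],[0,0,0]],
])

```text
time: 3.4
tcp_pos: [440.1, 124.2, 105.6]
tcp_rot: [[-1.0, 0.025, -0.005], [0.025, 1.0, 0.0], [0.005, 0.0, -1.0]]
ft_force: [0.2, -0.0, -0.2]
grip_width: 22.6
grasp_force: 0.0
```

Request:
servo_tool([
  [[0,0,0],[0,0,0]],
  [[0,0,0],[0,0,0]],
  [[0,0,0],[0,0,0]],
  [[0,0,0],[0,0,0]],
], claw=0, grip_force=20)

```text
time: 3.73
tcp_pos: [442.7, 123.4, 108.4]
tcp_rot: [[-1.0, 0.026, 0.001], [0.026, 1.0, 0.0], [-0.001, 0.0, -1.0]]
ft_force: [-1.5, 0.8, 0.6]
grip_width: 10.0
grasp_force: 20.0
```

Request:
servo_tool([
  [[-0.02,-0.7,0],[0,0,0]],
  [[-0.04,-1.4,0],[0,0,0]],
  [[-0.04,-1.4,0],[0,0,0]],
  [[-0.04,-1.4,0],[0,0,0]],
  [[-0.04,-1.4,0],[0,0,0]],
  [[-0.04,-1.4,0],[0,0,0]],
  [[-0.04,-1.4,0],[0,0,0]],
  [[-0.04,-1.4,0],[0,0,0]],
  [[-0.04,-1.4,0],[0,0,0]],
  [[-0.04,-1.4,0],[0,0,0]],
  [[-0.04,-1.4,0],[0,0,0]],
  [[-0.04,-1.4,0],[0,0,0]],
  [[-0.02,-0.7,0],[0,0,0]],
  [[-0.02,-0.7,0],[0,0,0]],
  [[-0.01,-0.4,0],[0,0,0]],
  [[-0.01,-0.3,0],[0,0,0]],
  [[0,0,0],[0,0,0]],
  [[0,0,0],[0,0,0]],
])

```text
time: 5.23
tcp_pos: [437.6, -54.3, 108.2]
tcp_rot: [[-1.0, 0.028, 0.001], [0.028, 1.0, 0.009], [-0.001, 0.009, -1.0]]
ft_force: [0.8, 21.0, 10.1]
grip_width: 10.2
grasp_force: 20.0
```

Request:
servo_tool([
  [[0,-0.2,0],[0,0,0]],
  [[0,-0.1,0],[0,0,0]],
  [[0,0,0],[0,0,0]],
])

```text
time: 5.48
tcp_pos: [437.6, -54.4, 108.1]
tcp_rot: [[-1.0, 0.029, 0.001], [0.029, 0.999, 0.014], [-0.001, 0.014, -1.0]]
ft_force: [3.7, 32.6, 11.2]
grip_width: 10.4
grasp_force: 20.0
```

Request:
servo_tool([
  [[0,0.3,0],[0,0,0]],
  [[0,0.2,0],[0,0,0]],
  [[0,0,0],[0,0,0]],
])

```text
time: 5.73
tcp_pos: [437.6, -54.3, 108.2]
tcp_rot: [[-1.0, 0.026, 0.001], [0.026, 1.0, 0.004], [-0.001, 0.004, -1.0]]
ft_force: [-1.2, 11.6, 7.1]
grip_width: 10.1
grasp_force: 20.0
```

Request:
servo_tool([
  [[0,0,0],[0,0,0]],
  [[0,0,0],[0,0,0]],
  [[0,0,0],[0,0,0]],
], claw=0.24)

```text
time: 5.98
tcp_pos: [438.0, -57.3, 107.9]
tcp_rot: [[-1.0, 0.026, 0.001], [0.026, 1.0, -0.001], [-0.001, -0.001, -1.0]]
ft_force: [0.1, 0.6, 0.1]
grip_width: 21.4
grasp_force: 0.0
```

Request:
servo_tool([
  [[0,0,1],[0,0,0]],
  [[0,0,2],[0,0,0]],
  [[0,0,2],[0,0,0]],
  [[0,0,3],[0,0,0]],
  [[0,0,3],[0,0,0]],
  [[0,0,3],[0,0,0]],
  [[0,0,3],[0,0,0]],
  [[0,0,0],[0,0,0]],
  [[0,0,0],[0,0,0]],
])

```text
time: 6.73
tcp_pos: [438.6, -57.8, 279.2]
tcp_rot: [[-1.0, 0.027, 0.004], [0.027, 1.0, -0.002], [-0.004, -0.002, -1.0]]
ft_force: [-0.3, -0.7, -0.8]
grip_width: 22.7
grasp_force: 0.0
```

Run:
```python
from h import *
s=read_state();print(s['time'],s['tcp_pos'],np.round(s['tcp_rot'],3).tolist(),s['grip_width'])
Kw=cal('wrist')
for c,z in(('wrist',0),('top',0),('side',0)):
  K=Kw if c=='wrist' else cal(c)
  im=optics.grab_frame(c)[:,:,::-1]
  cv2.imwrite(f'pics/{c}2.png',im if c=='wrist' else cv2.resize(im[150:400,200:520] if c=='top' else im[100:400,200:460],None,fx=2.3,fy=2))
  for n,z in(('ruler',100),('ruler_front',96),('marker',109),('drawer_handle',126)):
    for r in spotter.find_in(c,n)[:1]:print(c,n,r['score'],r['uv'],plane(c,r['uv'],z,K).round(1))
```

```text
6.7333 [438.63408457 -57.79769539 279.21780678] [[-1.0, 0.027, 0.004], [0.027, 1.0, -0.002], [-0.004, -0.002, -1.0]] 22.71259196668116
wrist ruler 0.88 [492.4, 166.8] [391.9  96.6 100. ]
wrist ruler_front 0.59 [493.5, 168.7] [394.2  99.6  96. ]
wrist marker 0.66 [525.5, 267.0] [488.8 135.9 109. ]
wrist drawer_handle 0.66 [469.8, 213.2] [429.3  69.6 126. ]
top ruler 0.89 [347.5, 281.7] [388.6  83.5 100. ]
top ruler_front 0.55 [347.0, 282.0] [387.8  84.5  96. ]
top marker 0.77 [330.1, 240.5] [488.3 125.  109. ]
top drawer_handle 0.69 [351.4, 255.2] [452.   74.8 126. ]
side ruler 0.84 [279.1, 254.4] [393.6 100.6 100. ]
side ruler_front 0.85 [280.1, 254.4] [395.7 104.5  96. ]
side marker 0.42 [325.2, 247.7] [494.5 101.8 109. ]
side drawer_handle 0.66 [305.7, 268.3] [446.4  27.1 126. ]
```

View pics/wrist2.png

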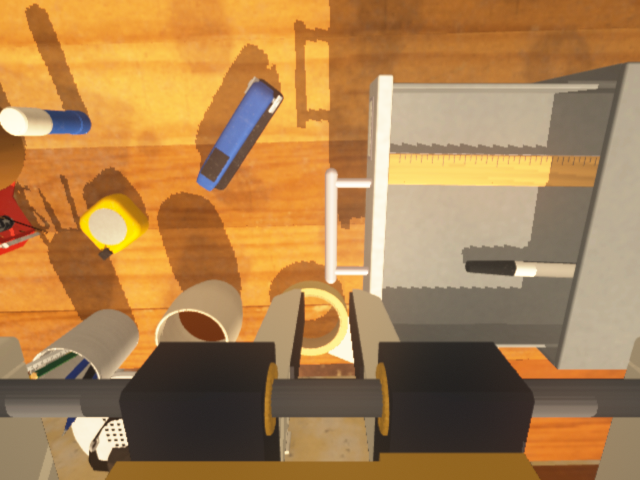

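View pics/top2.png

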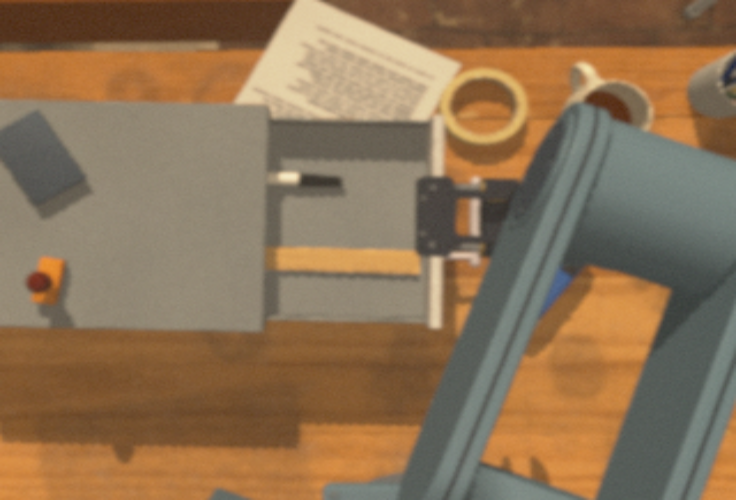

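The wrist view shows the ruler at columns 388–600, rows 153–187, with its visible length running to the cabinet edge. The marker is at (520,268), well away from it. The top crop shows the ruler's front end at about (420,262), close behind the drawer front. The drawer is fully open.

Run:
```python
from h import *
K=cal('wrist');im=cv2.imread('pics/wrist2.png')
R=np.array([[0.0258,-0.99967],[0.99967,0.0258]]);c=np.array([448.9,328.3])
hsv=cv2.cvtColor(im,cv2.COLOR_BGR2HSV)
print(hsv[170,450],hsv[135,450],hsv[180,580],hsv[210,450])
m=(hsv[:,:,1]>70)&(hsv[:,:,0]<35)
for u in(400,440,480,520,560):
  r=[v for v in range(125,215) if m[v,u]]
  if r:
    A=plane('wrist',(u,r[0]-.5),100,K)[:2];B=plane('wrist',(u,r[-1]+.5),100,K)[:2]
    print(u,r[0],r[-1],(R.T@(A-c)).round(1),(R.T@(B-c)).round(1),A.round(1),B.round(1))
r=[u for u in range(375,640) if m[172,u]];print(r[0],r[-1],R.T@(plane('wrist',(r[0],172),100,K)[:2]-c))
print('front rim',[R.T@(plane('wrist',p,140.5,K)[:2]-c) for p in((390,80),(383,290))],'cab edge',[R.T@(plane('wrist',p,150,K)[:2]-c) for p in((627,65),(560,368))])
# top
p=plane('top',(200+420/2.3,150+262/2),100);print('top front',R.T@(p[:2]-c))
```

```text
[ 23 140 253] [ 17  62 198] [ 16 161 187] [ 18  61 202]
400 146 184 [-318.8   71.9] [-316.7   36.7] [368.8  11.4] [404.1  12.7]
440 146 185 [-282.5   71.9] [-279.1   35.7] [369.7  47.7] [406.   50.2]
480 145 186 [-246.3   72.8] [-241.5   34.8] [369.7  83.9] [407.9  87.7]
520 148 186 [-209.7   70.2] [-204.    34.8] [373.3 120.5] [408.8 125.2]
560 152 202 [-172.6   66.7] [-163.6   19.7] [377.8 157.4] [425.  165.3]
388 597 [-328.49983156   48.1956324 ]
front rim [array([-337.22094843,  121.66983029]), array([-334.38233805,  -52.63647265])] cab edge [array([-166.4782347 ,  130.65372268]), array([-165.65419458, -128.28092701])]
top front [-331.18992888   50.53586615]
```

Run:
```python
from h import *
K=cal('wrist');im=cv2.imread('pics/wrist2.png')
R=np.array([[0.0258,-0.99967],[0.99967,0.0258]]);c=np.array([448.9,328.3])
S=cv2.cvtColor(im,cv2.COLOR_BGR2HSV)[:,:,1].astype(int)
for u in(400,425,450,475,500,525):
  r=[v for v in range(125,215) if S[v,u-2:u+3].mean()>100]
  A=plane('wrist',(u,r[0]-.5),100,K)[:2];B=plane('wrist',(u,r[-1]+.5),100,K)[:2]
  print(u,r[0],r[-1],((A+B)/2).round(1),(R.T@((A+B)/2-c)).round(1),np.linalg.norm(A-B).round(1))
```

```text
400 153 183 [389.1  12.2] [-317.6   51.7] 28.2
425 154 184 [390.5  35.3] [-294.4   50.8] 28.3
450 154 184 [391.1  58.4] [-271.3   50.8] 28.4
475 154 185 [392.2  81.6] [-248.1   50.3] 29.4
500 154 185 [392.8 104.7] [-225.    50.3] 29.4
525 155 185 [393.8 127.9] [-201.8   49.9] 28.6
```

Request:
servo_tool([
  [[-0.31,1.05,0],[0,0,-6.05]],
  [[-0.31,1.05,0],[0,0,-6.05]],
  [[-0.31,1.05,0],[0,0,-6.05]],
  [[-0.31,1.05,0],[0,0,-6.05]],
  [[-0.31,1.05,0],[0,0,-6.05]],
  [[-0.31,1.05,0],[0,0,-6.05]],
  [[-0.31,1.05,0],[0,0,-6.05]],
  [[-0.31,1.05,0],[0,0,-6.05]],
  [[-0.31,1.05,0],[0,0,-6.05]],
  [[-0.31,1.05,0],[0,0,-6.05]],
  [[-0.31,1.05,0],[0,0,-6.05]],
  [[-0.31,1.05,0],[0,0,-6.05]],
  [[-0.31,1.05,0],[0,0,-6.05]],
  [[-0.31,1.05,0],[0,0,-6.05]],
  [[-0.31,1.05,0],[0,0,-6.05]],
  [[0,0,-2],[0,0,0]],
  [[0,0,-2],[0,0,0]],
  [[0,0,-1],[0,0,0]],
  [[0,0,0],[0,0,0]],
  [[0,0,0],[0,0,0]],
], claw=0.54)

```text
time: 9.15
tcp_pos: [390.9, 100.6, 227.6]
tcp_rot: [[0.039, 0.999, -0.001], [0.999, -0.039, 0.0], [-0.0, -0.001, -1.0]]
ft_force: [0.4, 0.1, -0.3]
grip_width: 50.1
grasp_force: 0.0
```

Run:
```python
from h import *
s=read_state();print(s['time'],s['q'],s['tcp_pos'],np.round(s['tcp_rot'],3).tolist(),s['grip_width'])
K=cal('wrist');im=optics.grab_frame('wrist')[:,:,::-1].copy()
for X in((389.1,12.2,100),(392.6,100,100),(393.8,127.9,100)):
  p=proj('wrist',X,K)[0];print(p);cv2.circle(im,tuple(int(v) for v in p),3,(0,0,255),1)
cv2.imwrite('pics/w3.png',im)
```

```text
9.15 [-2.61451378e-02 -1.91247366e-02  1.83455021e+00 -2.07142415e-05
  1.32707155e+00  1.31052441e-02] [390.85185092 100.6092988  227.58624162] [[0.039, 0.999, -0.001], [0.999, -0.039, 0.0], [-0.0, -0.001, -1.0]] 50.066548698566166
[328.30099504 328.66229337]
[328.61889586 235.54212406]
[328.83979509 202.48351072]
```

View pics/w3.png

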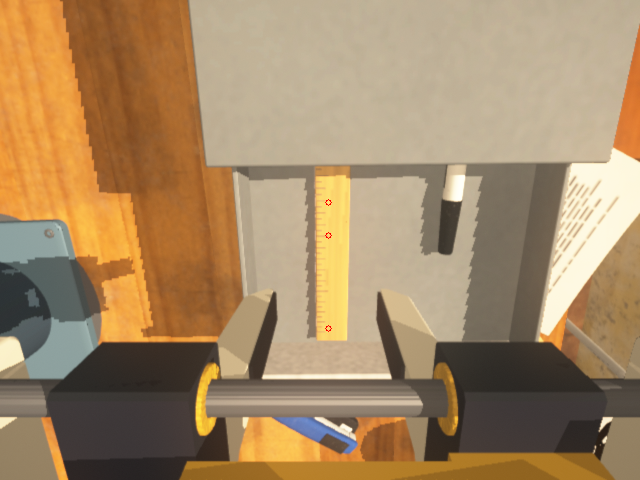

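The ruler lies at columns 316–349, about 4 px to the right of my prediction (roughly 3.5 mm in +x). Its front end is at row 340 and it lies parallel to the tool.

Request:
servo_tool([
  [[0.1,0,-1.2],[0,0,0]],
  [[0.1,0,-1.6],[0,0,0]],
  [[0.1,0,-1.6],[0,0,0]],
  [[0.05,0,-1.6],[0,0,0]],
  [[0,0,-1.6],[0,0,0]],
  [[0,0,-1.6],[0,0,0]],
  [[0,0,-1.5],[0,0,0]],
  [[0,0,-1.0],[0,0,0]],
  [[0,0,-0.6],[0,0,0]],
  [[0,0,0],[0,0,0]],
  [[0,0,0],[0,0,0]],
  [[0,0,0],[0,0,0]],
])

```text
time: 10.2
tcp_pos: [395.5, 100.6, 105.6]
tcp_rot: [[0.039, 0.999, 0.002], [0.999, -0.039, -0.0], [0.0, 0.002, -1.0]]
ft_force: [0.1, -0.6, -0.3]
grip_width: 50.4
grasp_force: 0.0
```

Request:
servo_tool([
  [[0,0,-0.4],[0,0,0]],
  [[0,0,-0.4],[0,0,0]],
  [[0,0,-0.3],[0,0,0]],
  [[0,0,0],[0,0,0]],
  [[0,0,0],[0,0,0]],
])

```text
time: 10.62
tcp_pos: [394.3, 100.6, 93.4]
tcp_rot: [[0.039, 0.999, -0.001], [0.999, -0.039, 0.0], [-0.0, -0.001, -1.0]]
ft_force: [-0.1, 0.5, -0.3]
grip_width: 50.1
grasp_force: 0.0
```

Request:
servo_tool([
  [[0,0,0],[0,0,0]],
  [[0,0,0],[0,0,0]],
  [[0,0,0],[0,0,0]],
  [[0,0,0],[0,0,0]],
  [[0,0,0],[0,0,0]],
  [[0,0,0],[0,0,0]],
], claw=0, grip_force=45)

```text
time: 11.12
tcp_pos: [394.7, 100.6, 93.7]
tcp_rot: [[0.039, 0.999, 0.0], [0.999, -0.039, 0.0], [0.0, 0.0, -1.0]]
ft_force: [0.1, 0.2, 0.3]
grip_width: 27.0
grasp_force: 45.0
```

Request:
servo_tool([
  [[0,0,0.2],[0,0,0]],
  [[0,0,0.2],[0,0,0]],
  [[0,0.01,0.35],[-1,0.04,0]],
  [[0,0.01,0.35],[-1,0.04,0]],
  [[0,0.02,0.35],[-1,0.04,0]],
  [[0,0.02,0.35],[-1,0.04,0]],
  [[0,0.03,0.35],[-1,0.04,0]],
  [[0,0.04,0.35],[-1,0.04,0]],
  [[0,0.04,0.34],[-1,0.04,0]],
  [[0,0.05,0.34],[-1,0.04,0]],
  [[0,0.06,0.34],[-1,0.04,0]],
  [[0,0.06,0.34],[-1,0.04,0]],
  [[0,0.06,0.34],[-1,0.04,0]],
  [[0,0,0],[0,0,0]],
  [[0,0,0],[0,0,0]],
])

```text
time: 12.37
tcp_pos: [394.6, 105.0, 135.7]
tcp_rot: [[0.037, 0.999, -0.007], [0.981, -0.038, -0.191], [-0.191, -0.0, -0.982]]
ft_force: [-1.1, -0.2, -1.1]
grip_width: 27.5
grasp_force: 45.0
```

Run:
```python
from h import *
s=read_state();print(s['time'],s['tcp_pos'],s['ft_force'],s['torque'],s['grip_width'])
w=optics.grab_frame('wrist')[:,:,::-1];t=optics.grab_frame('side')[:,:,::-1]
cv2.imwrite('pics/m4.png',np.hstack([cv2.resize(w,(400,300)),cv2.resize(t[150:300,200:400],(400,300))]))
```

```text
12.3667 [394.62148641 104.99913741 135.71099767] [-1.11163902 -0.24501133 -1.06204243] [0.02797949 0.07620395 0.06458309] 27.505864934831312
```

View pics/m4.png

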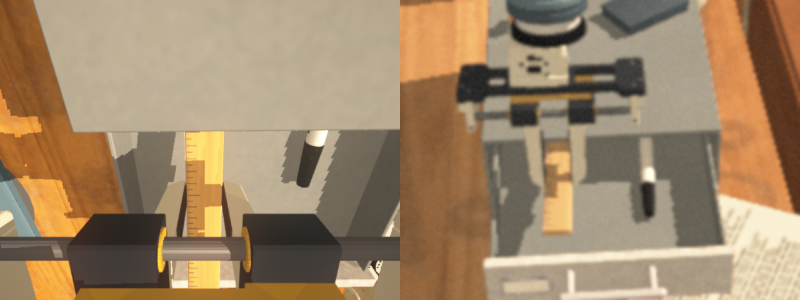

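Run:
```python
from h import *
print(proj('side',[(390.5,3,156),(390.5,1,137),(390.5,0,100),(390.5,0,120)]))
for c in('side','wrist'):
  im=optics.grab_frame(c);print(spotter.find_in(c,'ruler_front')[:1])
```

```text
[[278.18223892 268.42907774]
 [278.75555348 275.78039305]
 [279.77561734 288.63670661]
 [279.24148563 281.94959599]]
[{'uv': [279.4, 247.0], 'score': 0.6}]
[{'uv': [326.2, 305.6], 'score': 0.66}]
```

The front end shows at side pixel (279,267), against a predicted (278,268) for an 11° tilt, so the ruler has tipped with the gripper. Now I'll draw it out along its own axis.

Request:
servo_tool([
  [[-0.02,-0.59,0.115],[0,0,0]],
  [[-0.045,-1.18,0.23],[0,0,0]],
  [[-0.045,-1.18,0.23],[0,0,0]],
  [[-0.045,-1.18,0.23],[0,0,0]],
  [[-0.045,-1.18,0.23],[0,0,0]],
  [[-0.045,-1.18,0.23],[0,0,0]],
  [[-0.045,-1.18,0.23],[0,0,0]],
  [[-0.045,-1.18,0.23],[0,0,0]],
  [[-0.045,-1.18,0.23],[0,0,0]],
  [[-0.045,-1.18,0.23],[0,0,0]],
  [[-0.045,-1.18,0.23],[0,0,0]],
  [[-0.045,-1.18,0.23],[0,0,0]],
  [[-0.045,-1.18,0.23],[0,0,0]],
  [[-0.045,-1.18,0.23],[0,0,0]],
  [[-0.045,-1.18,0.23],[0,0,0]],
  [[-0.045,-1.18,0.23],[0,0,0]],
  [[-0.045,-1.18,0.23],[0,0,0]],
  [[-0.02,-0.59,0.115],[0,0,0]],
  [[0,0,0],[0,0,0]],
  [[0,0,0],[0,0,0]],
])

```text
time: 14.33
tcp_pos: [386.7, -96.2, 174.7]
tcp_rot: [[0.04, 0.999, -0.008], [0.981, -0.041, -0.191], [-0.191, -0.0, -0.982]]
ft_force: [0.3, -0.5, -1.2]
grip_width: 26.9
grasp_force: 45.0
```

Request:
servo_tool([
  [[-0.02,-0.4,0.2],[0.4,-0.02,0]],
  [[-0.04,-0.9,0.3],[0.8,-0.03,0]],
  [[-0.04,-1.0,0.3],[0.8,-0.03,0]],
  [[-0.04,-1.0,0.3],[0.8,-0.03,0]],
  [[-0.04,-1.0,0.3],[0.8,-0.03,0]],
  [[-0.04,-1.0,0.2],[0.8,-0.03,0]],
  [[-0.04,-1.0,0.1],[0.8,-0.03,0]],
  [[-0.04,-1.0,0.1],[0.8,-0.03,0]],
  [[-0.04,-1.0,0],[0.8,-0.03,0]],
  [[-0.04,-1.0,0],[0.8,-0.03,0]],
  [[-0.04,-1.0,0],[0.8,-0.03,0]],
  [[-0.04,-1.0,0],[0.8,-0.03,0]],
  [[-0.04,-1.0,0],[0.8,-0.03,0]],
  [[-0.04,-1.0,0],[0.8,-0.03,0]],
  [[-0.02,-0.5,0],[0.3,-0.01,0]],
  [[0,0,0],[0,0,0]],
  [[0,0,0],[0,0,0]],
  [[0,0,0],[0,0,0]],
])

```text
time: 15.83
tcp_pos: [381.3, -233.3, 192.6]
tcp_rot: [[0.039, 0.999, -0.001], [0.999, -0.039, 0.002], [0.002, -0.001, -1.0]]
ft_force: [0.9, -0.0, -0.5]
grip_width: 27.4
grasp_force: 45.0
```

Run:
```python
from h import *
s=read_state();print(s['time'],s['tcp_pos'],s['ft_force'],s['grip_width'])
t=optics.grab_frame('side')[:,:,::-1];p=optics.grab_frame('top')[:,:,::-1]
for n in('ruler_front','ruler_rear'):print(n,spotter.find_in('side',n)[:1],spotter.find_in('top',n)[:1])
x=s['tcp_pos'];print(proj('side',[x-[4.2,103,-2],x+[8,196,2]]),proj('top',[x-[4.2,103,-2],x+[8,196,2]]))
cv2.imwrite('pics/m5.png',np.hstack([cv2.resize(t[140:440,160:460],(400,400)),cv2.resize(p[180:340,230:490],(400,400))]))
```

```text
15.8333 [ 381.26527741 -233.27727271  192.64792281] [ 0.93035534 -0.00689777 -0.48475052] 27.381948639958452
ruler_front [{'uv': [277.2, 371.9], 'score': 0.95}] [{'uv': [446.5, 285.6], 'score': 0.7}]
ruler_rear [{'uv': [277.6, 367.6], 'score': 0.67}] [{'uv': [444.4, 286.5], 'score': 0.67}]
[[277.551174   411.92333635]
 [277.30414819 269.33746048]] [[540.26210409 287.09684802]
 [403.95890344 282.25616092]]
```

View pics/m5.png

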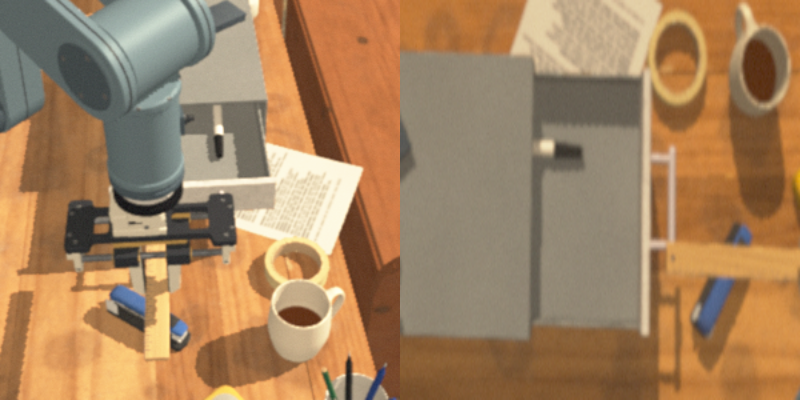

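The ruler is held clear of everything, with its rear end at top px (405.5,283) and front end at side px (278,408). The marker is still in the drawer. I'll check the ruler's level by triangulating the ends.

Run:
```python
from h import *
from scipy.optimize import least_squares
s=read_state();x=np.array(s['tcp_pos'])
imgs={}
for c,r in(('side',(385,425)),('top',(525,550))):
  im=optics.grab_frame(c)[:,:,::-1];imgs[c]=im
a=imgs['side'];b=imgs['top']
cv2.imwrite('pics/m6.png',np.hstack([cv2.resize(a[370:430,240:320],(400,300),interpolation=2),cv2.resize(b[255:315,480:560],(400,300),interpolation=2)]))
for p in(-5,0,5):
  d=np.radians(p)
  F=x+[-4,-103*np.cos(d),2+103*np.sin(d)];B=x+[8,196*np.cos(d),2-196*np.sin(d)]
  print(p,proj('side',F),proj('top',F),proj('top',B))
```

```text
-5 [[278.12275153 414.94162461]] [[538.37300035 286.7764213 ]] [[405.78621467 282.39894397]]
0 [[277.79935983 412.03073448]] [[540.45337948 286.93115796]] [[404.12542364 282.1810949 ]]
5 [[277.4488819  408.60743121]] [[542.21000068 287.090588  ]] [[403.1860161  281.96708714]]
```

View pics/m6.png

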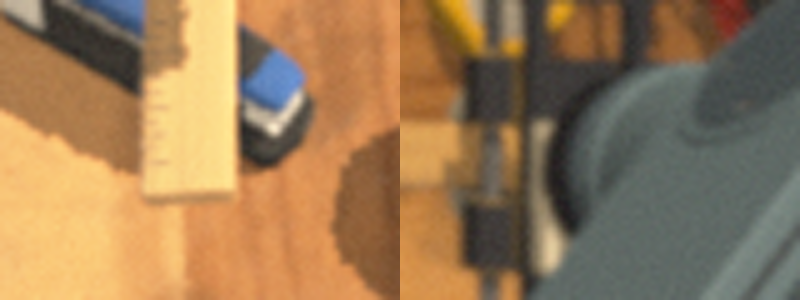

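Run:
```python
from h import *
K=cal('wrist');im=optics.grab_frame('wrist')[:,:,::-1];x=np.array(read_state()['tcp_pos'])
cv2.imwrite('pics/w7.png',im)
h=cv2.cvtColor(np.ascontiguousarray(im),cv2.COLOR_BGR2HSV).astype(int)
for p in(-6,-3,0,3,6):
  d=np.radians(p);o=[]
  for L in(200,130,80):
    for w in(-14,14):
      X=x+[L*.039+w,L*np.cos(d),6-L*np.sin(d)];o.append(proj('wrist',X,K)[0].round(1))
  print(p,[(a[0],b[0],a[1]) for a,b in zip(o[::2],o[1::2])])
for v in range(0,300,12):
  print(v,' '.join('%d/%d'%(h[v,u,1],h[v,u,2]) for u in range(296,366,5)))
```

```text
-6 [(np.float64(275.1), np.float64(378.8), np.float64(-314.9)), (np.float64(286.1), np.float64(367.0), np.float64(-6.4)), (np.float64(291.4), np.float64(361.4), np.float64(142.3))]
-3 [(np.float64(279.6), np.float64(374.0), np.float64(-278.0)), (np.float64(288.0), np.float64(365.0), np.float64(-1.5)), (np.float64(292.3), np.float64(360.4), np.float64(141.1))]
0 [(np.float64(283.5), np.float64(370.0), np.float64(-244.8)), (np.float64(289.7), np.float64(363.3), np.float64(4.1)), (np.float64(293.2), np.float64(359.6), np.float64(140.6))]
3 [(np.float64(286.9), np.float64(366.6), np.float64(-214.7)), (np.float64(291.4), np.float64(361.6), np.float64(10.2)), (np.float64(294.0), np.float64(358.7), np.float64(140.6))]
6 [(np.float64(289.9), np.float64(363.8), np.float64(-187.1)), (np.float64(293.0), np.float64(360.2), np.float64(16.7)), (np.float64(294.9), np.float64(358.0), np.float64(141.1))]
0 162/246 156/250 153/252 158/250 160/248 163/244 158/247 159/248 155/249 159/248 160/247 162/245 162/246 155/249
12 162/246 155/251 152/252 157/250 158/249 164/244 159/248 157/249 157/249 160/249 16
[... 1988 characters left out ...]
0/226
228 135/208 159/247 155/251 157/250 153/251 153/252 154/252 158/249 159/247 157/250 151/252 154/252 154/252 200/222
240 97/233 160/247 156/251 155/251 153/251 153/252 157/248 158/249 158/248 154/251 151/252 160/248 155/252 192/229
252 134/210 160/246 152/250 154/250 154/251 153/252 158/249 157/249 157/248 154/251 150/252 159/248 156/252 201/219
264 123/238 142/206 143/219 155/251 151/251 153/252 156/249 157/249 159/249 155/251 151/252 158/249 159/251 202/207
276 147/231 159/246 151/251 153/250 153/251 153/252 156/249 156/250 158/249 152/251 152/252 156/249 180/219 193/151
288 152/212 174/190 171/198 170/196 172/196 172/191 158/249 157/249 156/249 152/252 157/249 155/249 173/193 142/165
```

Run:
```python
import cv2,numpy as np
im=cv2.imread('pics/w7.png').astype(float);h=cv2.GaussianBlur(im,(3,3),0)
hs=cv2.cvtColor(h.astype(np.uint8),cv2.COLOR_BGR2HSV).astype(int)
for r in(4,20,40,80,110,141,160,190):
  m=(hs[r-2:r+3].astype(float).mean(0)); ok=(m[:,2]>236)&(m[:,1]>130)&(m[:,1]<172)
  a=330
  while ok[a-1:a].all() or ok[a-4:a-1].any():a-=1
  b=330
  while ok[b+1] or ok[b+2:b+5].any():b+=1
  print(r,a,b,b-a, m[a-4:a+3,1:].round().astype(int).tolist() if r in(4,141) else '')
```

```text
4 312 363 51 [[148, 234], [148, 230], [148, 228], [150, 230], [153, 237], [157, 245], [158, 248]]
20 302 363 61 
40 295 362 67 
80 296 361 65 
110 296 360 64 
141 313 359 46 [[150, 234], [150, 234], [151, 233], [152, 234], [154, 239], [157, 245], [158, 247]]
160 297 358 61 
190 298 358 60
```

Run:
```python
from h import *
s=read_state();print(s['time'],s['grip_width'],s['grasp_force'],np.abs(s['qvel']).max());print(ticket.close_job())
```

```text
16.2833 27.32477182291947 44.99755561351776 0.0021931200423476933
the job is handed in; nothing more can be done
None
```

The job is handed in at 16.3 s: the drawer is open to its stop, and the ruler is held steady and level to within about 2°, about 4 cm above the cabinet top and wholly in front of it; the marker is still in the drawer, and nothing else was seen to move.

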